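Wedge the rocking microscope plate

ROBOT

A 6-joint arm with a two-finger parallel gripper is mounted at the origin on the work surface. World frame = base frame: x ahead of the robot, y to its left, z up, the work surface at z = 0. Lengths are in m, angles in rad, forces in N, time in s.
With the tool pointing down it reaches from about 0.375 to 0.9 m from the base axis. Payload 3.1 kg.
Tool frame: the origin (TCP) lies on the front face of the gripper's body, between the roots of the fingers; the fingertips stand 70 mm ahead of it and the grasp point (between the pads) lies 51 mm ahead of it; z points along the fingers, y is the line along which they close (so a half turn about z gives the same grasp; the last joint's range is limited). The gripper opens to 87 mm and grips with 3 to 60 N. Pads are 19 mm wide; open, the fingers measure 117 mm over their backs; the gripper's body (75 mm by 190 mm) begins 51 mm behind the grasp point.
Start: joints at [1.008, 0.527, 1.433, -0, 1.181, -0.178], TCP at [0.235, 0.579, 0.292] pointing down, gripper open.
Joint ranges: [-3.08, 3.08], [-0.75, 2.2], [0.22, 2.44], [-1.43, 4.57], [0, 2.65], [-2.85, 2.85]. Speed limits (rad/s): [2.79, 2.79, 3.14, 3.14, 3.14, 3.14].

INTERFACE

Orientations are given as a rotation vector (axis times angle).
In Python, from station import read_state, imaging, workorder gives the robot as it stands.
- The arm moves only by the tool jog_arm, never from a script. Its argument "moves" is a list of rows, each a list of 5 numbers: the shift along the tool's x, y, z in mm, then the turn about the tool's z in rad, then the finger opening in mm, from 0 to 87. In form: [[tx, ty, tz, spin, fingers], ...]. A call has 1 to 20 rows; each row shifts and turns the commanded pose from where the row before left it, along the tool's axes as they then stand; what a row does not reach is not made up. A row lasts 1/12 s, in which the tool goes at most 41.7 mm and 7.16 degrees, less where a joint would pass 70% of its speed; a pose out of reach is approached as far as the arm can. A call is refused whole if a number of a shift passes 41.7 or a number of a turn 0.125, either way. A call with a gripper value outside its range is refused whole. The fingers move at their own pace and stop on an object; "squeeze" is the grip in N (left out, the last holds). Time passes only in rows, so rows that do not move let the fingers close. It gives the time, the measured TCP pose, the force and the opening at its end, in the units of the state.
- read_state(): the state, without advancing time (a new reading comes with each control period).
- imaging.snapshot(name): name is "scene" or "top" or "wrist"; returns a dict with "color" (384x512x3 uint8, red, green, blue), "camera_matrix" (3x3 intrinsics, pixels), "view" (4x4, takes a point from world to camera coordinates). Camera axes: x right, y up, looking along -z (the intrinsics and any distortion apply to the point x, -y, -z); pixel columns grow to the right and rows downward; lengths in m; the calibration is good to about 2 mm. A picture is of the moment at which its call begins. There is no depth.
- workorder.hand_in(): hands the job in, once; it reports no verdict.
The state is a dict: "time": time; "joint_pos": joint angles; "joint_velocities": joint speeds; "tau": joint torques, N m; "ee_pos": TCP position; "eef_rot": TCP orientation; "contact_force": force on the tool from outside, world axes, zero at the start; "ft_torque": the same for the moment, N m; "finger_gap": finger opening in m.
Only numpy, scipy, OpenCV 4.12 (cv2) and the standard library are available. Lean on these libraries where they do the work, as an engineer would, in place of code of your own. Each camera call takes 0.05 s, during which the arm holds its last target. There are 200 camera calls.

TASK

The microscope's base plate rocks because the levelling foot under its red-dot corner has seized short of the bench. Push the orange wedge, thin end first, along the bench under that foot until it jams tight, without shoving the plate or taking the weight off its other feet, and let go of it. Then press down firmly but not hard on the red dot to check that the corner no longer rocks, and back away, leaving the wedge jammed and the other things on the bench alone.

Things in the scene. Friction and masses are not known exactly. Their poses are not given: they have to be found in the camera images.
- plate: microscope on a loose base plate, about 4.4 kg in all; plate 280 (x) by 200 (y) by 16 mm, underside 34, top 50 mm above the bench. Origin: under its centre at bench level; z up. Four black feet, 28 mm round, 8 thick, at (+-118, +-78) mm; the one at (-118, +78) hangs clear of the bench. Pillar (304 mm high) at (+90, -55), optical head at (+22, -10); bare around the red dot
- red_dot (a point): middle of a 16 mm red sticker on the plate's top (plate x -118, y +78, 50 mm above the bench), right above the short foot. That foot's bottom hangs 5 to 12 mm above the bench, unmeasured; it is seized, does not give, and its rim is 8 mm inside the plate's edges (y +100, x -140). The wedge may enter from either edge. About 5 N on the dot tips an unwedged plate
- foot_side: sound levelling foot at plate (+118, +78) mm; origin: centre of its underside. It and foot_front carry some 19 N each at the start; a wedge driven in too hard takes that load off both: each newton on the wedge takes one newton off each
- foot_front: sound levelling foot at plate (-118, -78) mm; origin: centre of its underside
- wedge: orange hard-plastic wedge, loose, 120 g, 130 mm long (x), 30 wide (y), flat underneath. Thin end to its +x: 2 mm thick at x +65, rising 1 in 5 to 23 mm at x -40; then a grip block 30 mm high, x -40 to -65, with parallel sides and flat upright back. Origin: centre of underside. Once it jams, the push rises by some 2 N per mm; 8 N leaves it tight; over 12 N unloads feet, shoves plate
- wedge_tip (a point): middle of the wedge's thin end, at bench level (wedge x = +65 mm)
- wedge_front (a point): point on the wedge's centre line 18 mm behind its tip, at bench level (wedge x = +47 mm); when the wedge is jammed it lies within about 20 mm of the point below the red dot
- slide_box: blue and grey slide box 87 x 102 x 33 mm on the bench, to be left alone; origin: centre of its underside
- objective: brass microscope objective standing on end, 29 mm in diameter, 46 mm high, to be left alone; origin: centre of its underside
- specimen: amber mounted specimen, disc 32 mm in diameter, 16 mm high, to be left alone; origin: centre of its underside
- driver: green screwdriver 170 mm long lying on the bench, to be left alone; blade to its +x
There are look-alikes about, which are no part of the job. Of the things that look like the wedge, take the one that is farthest to the robot's right at the start.

How it is judged:
By the outcome, as a careful person would: the job done as asked, in the order asked, and still so for the second after the job is handed in, with the robot touching nothing.
It also fails if it takes over 70 s, if anything falls off the work surface, if the arm or the gripper's body presses on something with over 40 N, if the wrist force passes 120 N, or if a joint passes its speed limit or range.

## Working session

There is one attempt and no reset: what is moved stays moved. The work goes in short steps, Python scripts to look and compute and a tool call to move; the robot and the scene stay as the last step left them, time stands still between calls to the robot, and variables do not carry over. Pictures are saved under pics/ and viewed, on a budget of 10 in all, crops included, one or two more only if the job needs it, and the job is handed in when it is done.

Besides the shell and the picture viewer there is one more tool, called after ">>>" in YAML: its name, and indented under it one key for each argument. jog_arm: Moves the arm, as the interface text tells. Its arguments: {"type":"object","properties":{"moves":{"type":"array","items":{"type":"array","items":{"type":"number"}}},"squeeze":{"type":"number"}},"required":["moves"]}

```bash
mkdir -p pics; ls
cat > h.py <<'E'
import numpy as np, cv2
from station import read_state, imaging, workorder
def snap(n,f=None):
    s=imaging.snapshot(n)
    if f: cv2.imwrite(f,s["color"][:,:,::-1])
    return s
def ray(s,px,z):
    K=np.array(s["camera_matrix"]);V=np.array(s["view"])
    u=np.linalg.solve(K,[px[0],px[1],1.]);d=V[:3,:3].T@np.array([u[0],-u[1],-u[2]])
    c=-V[:3,:3].T@V[:3,3]
    return c+d*(z-c[2])/d[2]
def proj(s,p):
    K=np.array(s["camera_matrix"]);V=np.array(s["view"])
    q=V[:3,:3]@np.array(p)+V[:3,3];u=K@np.array([q[0],-q[1],-q[2]]);return u[:2]/u[2]
E
python3 - <<'E'
from h import *
a=snap("scene");b=snap("top")
im=np.hstack([a["color"],b["color"]])[:,:,::-1]
cv2.imwrite("a.png",a["color"][:,:,::-1]);cv2.imwrite("b.png",b["color"][:,:,::-1])
cv2.imwrite("pics/1.png",cv2.resize(a["color"][:,:,::-1],(800,600),interpolation=2))
cv2.imwrite("pics/2.png",cv2.resize(b["color"][:,:,::-1],(800,600),interpolation=2))
print(b["view"],b["camera_matrix"],read_state())
print([k for k in a])
E
```

```text
pics
[[-0.00741065 -0.99993226 -0.00897593  0.11379901]
 [ 0.98087987 -0.00901454  0.19440531 -0.50996292]
 [-0.19447306 -0.00736364  0.98088022 -1.32561351]
 [ 0.          0.          0.          1.        ]] [[468.80063952   0.         257.17451024]
 [  0.         468.80063952 192.56099525]
 [  0.           0.           1.        ]] {'time': 0.1, 'joint_pos': array([ 1.00749813e+00,  5.28361968e-01,  1.43376547e+00,  8.22632410e-06,
        1.18143627e+00, -1.78489939e-01]), 'joint_velocities': array([ 2.33682857e-03, -1.86825450e-03, -2.17688602e-03, -6.00679960e-04,
        1.51891560e-03, -1.77216267e-05]), 'tau': array([-2.14013958e-04, -4.40989101e+01, -1.77150446e+01,  6.35315711e-02,
        5.33914485e-02, -2.68241348e-05]), 'ee_pos': array([0.23429127, 0.57885322, 0.29137904]), 'eef_rot': array([-6.00599479e-01, -3.08291155e+00,  2.88060385e-03]), 'contact_force': array([ 0.12628387,  0.1994018 , -0.06045658]), 'ft_torque': array([ 0.01477459, -0.01314568, -0.03052893]), 'finger_gap': 0.0867633117015275}
['color', 'camera_matrix', 'view']
```

View pics/1.png

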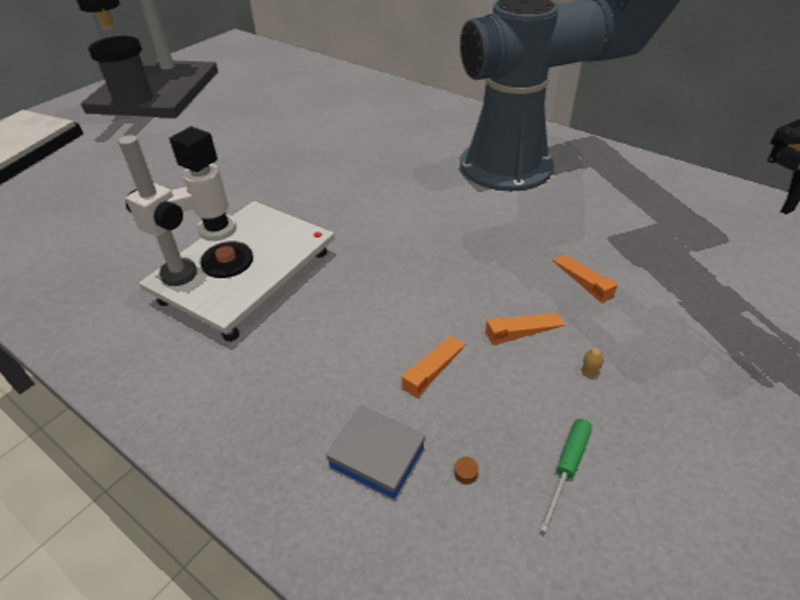

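View pics/2.png

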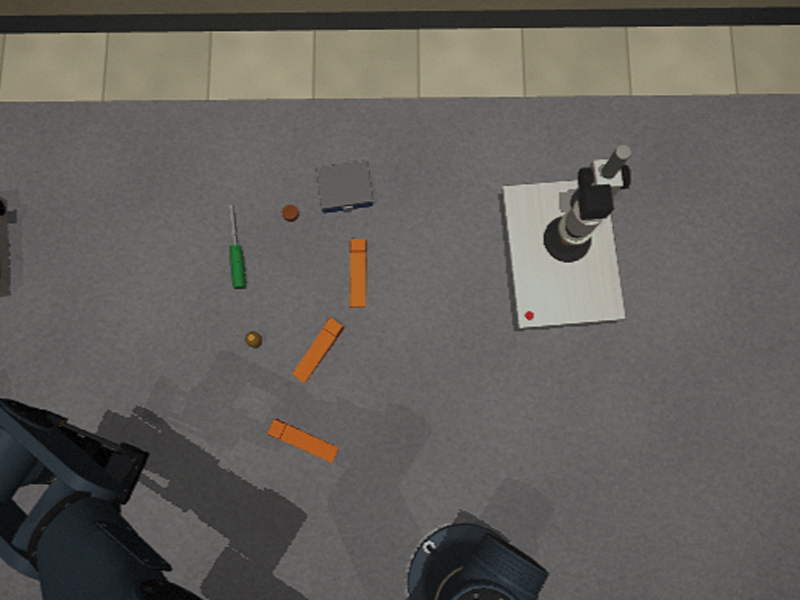

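Candidates that look like the wedge, in the top view (800x600): A (358,272), B (318,350), C (303,440). The robot's right is the image's right, so A is the one. Also, the plate's red dot is at (529,315), on the near-left corner.

Run:
```python
from h import *
for n,f in(("top","b.png"),("scene","a.png")):
    s=snap(n); im=s["color"]; hsv=cv2.cvtColor(im,cv2.COLOR_RGB2HSV)
    m=cv2.inRange(hsv,(8,190,120),(16,255,255))
    c,_=cv2.findContours(m,cv2.RETR_EXTERNAL,cv2.CHAIN_APPROX_NONE)
    for k in c:
        if cv2.contourArea(k)<150: continue
        r=cv2.minAreaRect(k);print(n,"orange",np.round(r[0],1),[np.round(ray(s,p,0.012)[:2],3).tolist() for p in cv2.boxPoints(r)])
    m=cv2.inRange(hsv,(0,150,120),(5,255,255))|cv2.inRange(hsv,(172,150,120),(180,255,255))
    c,_=cv2.findContours(m,cv2.RETR_EXTERNAL,cv2.CHAIN_APPROX_NONE)
    for k in c:
        if cv2.contourArea(k)>4: M=cv2.moments(k);p=(M["m10"]/M["m00"],M["m01"]/M["m00"]);print(n,"red",np.round(p,1),cv2.contourArea(k),np.round(ray(s,p,0.05),4))
    if n=="top":
        m=cv2.inRange(hsv,(0,0,175),(180,45,255));m[:95]=0
        c,_=cv2.findContours(m,cv2.RETR_EXTERNAL,cv2.CHAIN_APPROX_NONE);k=max(c,key=cv2.contourArea)
        print("plate",cv2.contourArea(k))
        # near edge & left edge by line fit
        P=k[:,0,:].astype(float)
        W=np.array([ray(s,p,0.05)[:2] for p in P]); np.save("W.npy",W)
        R=cv2.approxPolyDP(k,3,True)[:,0]; print([(p.tolist(),np.round(ray(s,p,0.05)[:2],3).tolist()) for p in R])
    if n=="top": cv2.imwrite("pics/3.png",cv2.resize(im[140:260,150:390,::-1],(800,400),interpolation=2))
```

```text
top orange [193.5 281.6] [[0.269, 0.363], [0.296, 0.352], [0.243, 0.232], [0.216, 0.243]]
top orange [203.  223.8] [[0.379, 0.319], [0.488, 0.249], [0.471, 0.225], [0.363, 0.295]]
top orange [228.5 174.5] [[0.643, 0.211], [0.643, 0.183], [0.509, 0.183], [0.509, 0.21]]
top red [338.2 201.5] 11.0 [ 0.4822 -0.1268  0.05  ]
plate 4206.0
[([368, 116], [0.744, -0.228]), ([358, 116], [0.745, -0.198]), ([357, 120], [0.732, -0.194]), ([322, 120], [0.733, -0.088]), ([333, 209], [0.46, -0.111]), ([398, 203], [0.476, -0.301]), ([389, 139], [0.671, -0.287]), ([372, 154], [0.625, -0.233]), ([363, 153], [0.628, -0.207]), ([379, 151], [0.634, -0.255]), ([377, 161], [0.603, -0.247]), ([370, 167], [0.585, -0.225]), ([358, 168], [0.582, -0.19]), ([346, 156], [0.62, -0.156]), ([348, 144], [0.657, -0.163]), ([360, 136], [0.681, -0.2]), ([356, 123], [0.722, -0.19])]
scene red [202.6 149.9] 4.5 [ 0.4817 -0.1286  0.05  ]
```

View pics/3.png

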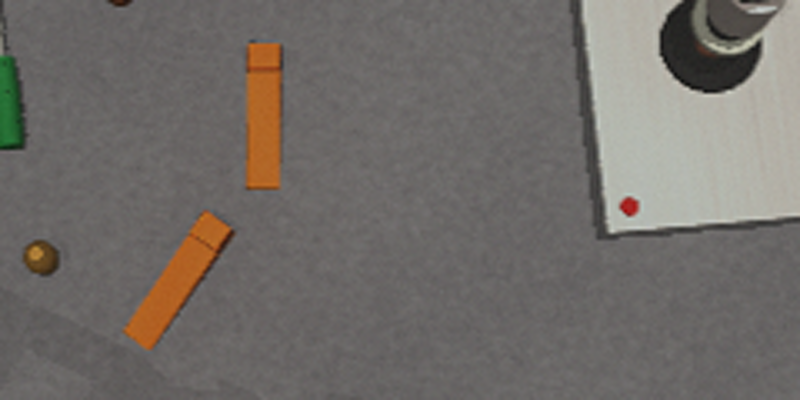

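The crop shows wedge A at (264,115), with its block on the far side at (264,56) and its tip toward the robot at (264,187). The dot is at (628,206).

Plan: grip A by its block and turn it 90°. Set it down left of the plate, then push it along plate −y.

>>> jog_arm:
  moves:
    - [0,0,0,0.125,60]
    - [0,0,0,0.125,60]
    - [0,0,0,0.125,60]
    - [0,0,0,0.125,60]
    - [0,0,0,0.125,60]
    - [0,0,0,0.125,60]
    - [0,0,0,0.125,60]
    - [0,0,0,0.125,60]
    - [0,0,0,0.125,60]
    - [0,0,0,0.125,60]
    - [0,0,0,0.125,60]
    - [0,0,0,0.125,60]
    - [0,0,0,0.125,60]
    - [0,0,0,0.125,60]
    - [0,0,0,0.125,60]
    - [0,0,0,0.125,60]
    - [0,0,0,0.125,60]
    - [0,0,0,0.125,60]
    - [0,0,0,0.125,60]
    - [0,0,0,0.125,60]
  squeeze: 20

```text
time: 1.87
ee_pos: [0.2345, 0.5791, 0.2919]
eef_rot: [3.116, 0.393, -0.001]
contact_force: [0.3, 1.5, -0.5]
finger_gap: 0.0601
```

>>> jog_arm:
  moves:
    - [0,0,0,0.125,60]
    - [0,0,0,0.125,60]
    - [0,0,0,0.007,60]
    - [0,0,0,0,60]
    - [24.5,23.9,0,0,60]
    - [24.5,23.9,0,0,60]
    - [24.5,23.9,0,0,60]
    - [24.5,23.9,0,0,60]
    - [24.5,23.9,0,0,60]
    - [24.5,23.9,0,0,60]
    - [24.5,23.9,0,0,60]
    - [24.5,23.9,0,0,60]
    - [24.5,23.9,0,0,60]
    - [24.5,23.9,0,0,60]
    - [24.5,23.9,0,0,60]
    - [24.5,23.9,0,0,60]
    - [24.5,23.9,0,0,60]
    - [24.5,23.9,0,0,60]
    - [24.5,23.9,0,0,60]
    - [0,0,0,0,60]

```text
time: 3.53
ee_pos: [0.6071, 0.2158, 0.2923]
eef_rot: [3.14, -0.004, 0.008]
contact_force: [1.1, -0.2, 0.2]
finger_gap: 0.0598
```

```bash
cat >> h.py <<'E'
from scipy.spatial.transform import Rotation as Ro
def st():
    s=read_state();R=Ro.from_rotvec(s["eef_rot"]).as_matrix()
    print("t",round(s["time"],2),"p",np.round(s["ee_pos"],4),"xhead",round(np.arctan2(R[1,0],R[0,0]),4),"z",np.round(R[:,2],3),"F",np.round(s["contact_force"],2),"gap",round(s["finger_gap"],4),"q6",round(s["joint_pos"][5],2))
    return s,R
E
python3 - <<'E'
from h import *
st()
s=snap("wrist"); im=s["color"]; cv2.imwrite("pics/4.png",im[:,:,::-1])
hsv=cv2.cvtColor(im,cv2.COLOR_RGB2HSV)
m=cv2.inRange(hsv,(7,180,90),(17,255,255))
c,_=cv2.findContours(m,cv2.RETR_EXTERNAL,cv2.CHAIN_APPROX_NONE)
for k in c:
    if cv2.contourArea(k)<300: continue
    r=cv2.minAreaRect(k);print(np.round(r[0]),[np.round(ray(s,p,0.012)[:2],4).tolist()+[p.round().tolist()] for p in cv2.boxPoints(r)])
E
```

```text
t 3.53 p [0.6071 0.2158 0.2923] xhead -0.0028 z [ 0.005 -0.002 -1.   ] F [ 1.09 -0.2   0.2 ] gap 0.0598 q6 1.74
[224. 290.] [[0.4648, 0.2898, [198.0, 276.0]], [0.4645, 0.2246, [249.0, 276.0]], [0.4223, 0.225, [249.0, 305.0]], [0.4227, 0.2918, [198.0, 305.0]]]
[273. 189.] [[0.5141, 0.2136, [257.0, 240.0]], [0.64, 0.2092, [261.0, 138.0]], [0.6388, 0.1788, [288.0, 138.0]], [0.5127, 0.1806, [284.0, 241.0]]]
[150.  83.] [[0.7004, 0.3534, [130.0, 83.0]], [0.7203, 0.3303, [149.0, 63.0]], [0.6992, 0.3096, [170.0, 84.0]], [0.6786, 0.3328, [150.0, 103.0]]]
```

View pics/4.png

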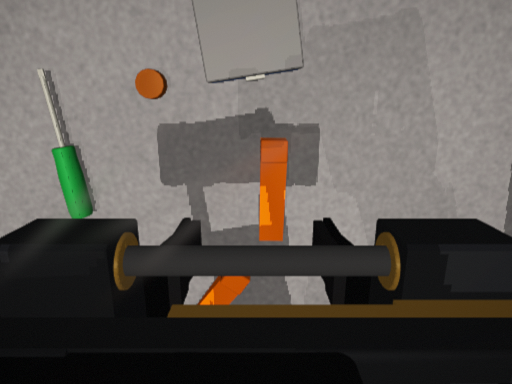

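Wedge A is at (273,190), with its block top at (273,150) and nothing near it. I'll descend around the block.

>>> jog_arm:
  moves:
    - [10.5,10.5,20,0,60]
    - [10.5,10.5,30,0,60]
    - [0,0,30,0,60]
    - [0,0,30,0,60]
    - [0,0,30,0,60]
    - [0,0,30,0,60]
    - [0,0,20,0,60]
    - [0,0,15,0,60]
    - [0,0,8,0,60]
    - [0,0,4,0,60]
    - [0,0,0,0,60]
    - [0,0,0,0,60]

```text
time: 4.58
ee_pos: [0.6233, 0.2002, 0.0761]
eef_rot: [-3.141, -0.001, -0.002]
contact_force: [-0.1, 0.2, 0.6]
finger_gap: 0.06
```

Run:
```python
from h import *
st()
s=snap("wrist","pics/5.png")
```

```text
t 4.58 p [0.6233 0.2002 0.0761] xhead 0.0008 z [ 0.001  0.    -1.   ] F [-0.12  0.16  0.63] gap 0.06 q6 1.71
```

View pics/5.png

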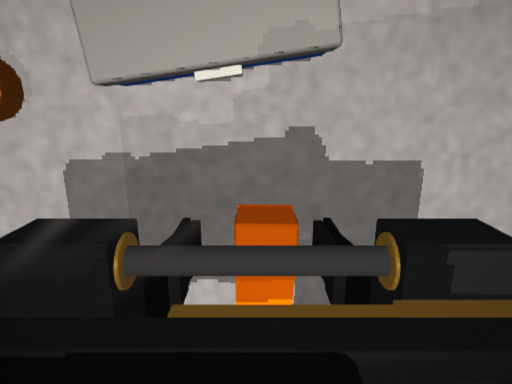

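The block sits between the fingers at (265,250), slightly right of centre. I'll trim, close and lift.

>>> jog_arm:
  moves:
    - [5,5,0,0,60]
    - [0,0,0,0,50]
    - [0,0,0,0,25]
    - [0,0,0,0,20]
    - [0,0,0,0,20]
    - [0,0,0,0,20]
    - [0,0,0,0,20]
    - [0,0,0,0,20]
    - [0,0,0,0,20]
    - [0,0,-10,0,20]
    - [0,0,-25,0,20]
    - [0,0,-35,0,20]
    - [0,0,-20,0,20]
    - [0,0,0,0,20]
  squeeze: 25

```text
time: 5.8
ee_pos: [0.6311, 0.1952, 0.171]
eef_rot: [-3.14, 0.0, -0.017]
contact_force: [0.6, 0.1, -0.7]
finger_gap: 0.03
```

Run:
```python
from h import *
st()
```

```text
t 5.8 p [0.6311 0.1952 0.171 ] xhead -0.0001 z [ 0.011  0.001 -1.   ] F [ 0.63  0.06 -0.68] gap 0.03 q6 1.7
```

>>> jog_arm:
  moves:
    - [0,0,0,-0.125,20]
    - [0,0,0,-0.125,20]
    - [0,0,0,-0.125,20]
    - [0,0,0,-0.125,20]
    - [0,0,0,-0.125,20]
    - [0,0,0,-0.125,20]
    - [0,0,0,-0.125,20]
    - [0,0,0,-0.125,20]
    - [0,0,0,-0.125,20]
    - [0,0,0,-0.125,20]
    - [0,0,0,-0.125,20]
    - [0,0,0,-0.125,20]
    - [0,0,0,-0.125,20]
    - [0,0,0,-0.03,20]
    - [0,0,0,0,20]
    - [0,0,0,0,20]

```text
time: 7.13
ee_pos: [0.6273, 0.1946, 0.1643]
eef_rot: [-2.127, -2.311, 0.002]
contact_force: [0.3, 0.6, -1.2]
finger_gap: 0.03
```

>>> jog_arm:
  moves:
    - [-14,-17,0,0,20]
    - [-14,-17,0,0,20]
    - [-14,-17,0,0,20]
    - [-14,-17,0,0,20]
    - [-14,-17,0,0,20]
    - [-14,-17,0,0,20]
    - [-14,-17,0,0,20]
    - [-14,-17,0,0,20]
    - [-14,-17,0,0,20]
    - [-14,-17,0,0,20]
    - [0,0,30,0,20]
    - [0,0,20,0,20]
    - [0,0,0,0,20]
    - [0,0,0,0,20]

```text
time: 8.3
ee_pos: [0.4699, 0.0409, 0.1147]
eef_rot: [-2.126, -2.31, 0.002]
contact_force: [-0.2, -0.0, -0.8]
finger_gap: 0.03
```

Run:
```python
from h import *
s0,R=st()
for n in("top","scene"):
    s=snap(n); hsv=cv2.cvtColor(s["color"],cv2.COLOR_RGB2HSV)
    cv2.imwrite("pics/6%s.png"%n,s["color"][:,:,::-1])
    m=cv2.inRange(hsv,(8,170,90),(17,255,255))
    c,_=cv2.findContours(m,cv2.RETR_EXTERNAL,cv2.CHAIN_APPROX_NONE)
    for k in c:
        if cv2.contourArea(k)<40: continue
        r=cv2.minAreaRect(k);print(n,np.round(r[0]),[np.round(ray(s,p,0.048)[:2],4).tolist() for p in cv2.boxPoints(r)])
    m=cv2.inRange(hsv,(0,150,120),(5,255,255))|cv2.inRange(hsv,(172,150,120),(180,255,255))
    M=cv2.moments(m); 
    if M["m00"]: print("red",ray(s,(M["m10"]/M["m00"],M["m01"]/M["m00"]),.05))
a=cv2.imread("pics/6top.png")[130:280,220:420];b=cv2.imread("pics/6scene.png")[90:240,130:330]
cv2.imwrite("pics/6.png",np.vstack([cv2.resize(x,(400,300),interpolation=2) for x in(a,b)]))
```

```text
t 8.3 p [0.4699 0.0409 0.1147] xhead 1.654 z [-0.002  0.    -1.   ] F [-0.16 -0.03 -0.83] gap 0.03 q6 -0.23
top [178. 275.] [[0.2688, 0.3565], [0.2946, 0.3441], [0.2808, 0.3163], [0.2552, 0.3288]]
top [185. 135.] [[0.7033, 0.3386], [0.7031, 0.3143], [0.6778, 0.3138], [0.6781, 0.3379]]
red [ 0.48127512 -0.13154422  0.05      ]
scene [298. 300.] [[0.7362, 0.3376], [0.7131, 0.3228], [0.6982, 0.3433], [0.7217, 0.3575]]
scene [335. 207.] [[0.4901, 0.2289], [0.3869, 0.3034], [0.4285, 0.333], [0.5265, 0.2607]]
scene [375. 175.] [[0.3011, 0.2519], [0.2438, 0.2509], [0.296, 0.3697], [0.3472, 0.3671]]
scene [255. 170.] [[0.4443, 0.0201], [0.4348, 0.0335], [0.4806, 0.0675], [0.4898, 0.0547]]
red [ 0.48151982 -0.12866039  0.05      ]
```

View pics/6.png

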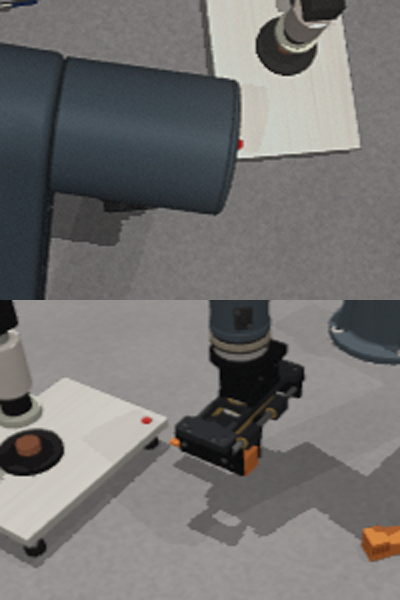

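The scene half shows the wedge held level: block at (250,458), thin end showing at (175,441), just left of the dot's corner. In the top half the arm hides it. I'll trim 2 mm sideways and lower.

>>> jog_arm:
  moves:
    - [0,-2,12,0,20]
    - [0,0,12,0,20]
    - [0,0,8,0,20]
    - [0,0,3,0,20]
    - [0,0,1,0,20]
    - [0,0,0,0,20]
    - [0,0,0,0,20]

```text
time: 8.98
ee_pos: [0.4687, 0.0408, 0.0797]
eef_rot: [2.125, 2.312, 0.001]
contact_force: [-0.4, -0.7, -1.3]
finger_gap: 0.0301
```

Run:
```python
from h import *
st()
s=snap("scene","pics/t.png"); cv2.imwrite("pics/7.png",cv2.resize(s["color"][120:220,170:310,::-1],(770,550),interpolation=2))
for p in ((0.4800,-0.0765),(0.482,-.1275)): print(proj(s,(*p,0)), (proj(s,(*p,0))-[170,120])*5.5)
```

```text
t 8.98 p [0.4687 0.0408 0.0797] xhead 1.6549 z [ 0.001 -0.    -1.   ] F [-0.39 -0.67 -1.29] gap 0.0301 q6 -0.24
[218.40627509 169.78364508] [266.23451299 273.81004796]
[204.89684856 163.55597283] [191.93266708 239.55785059]
```

View pics/7.png

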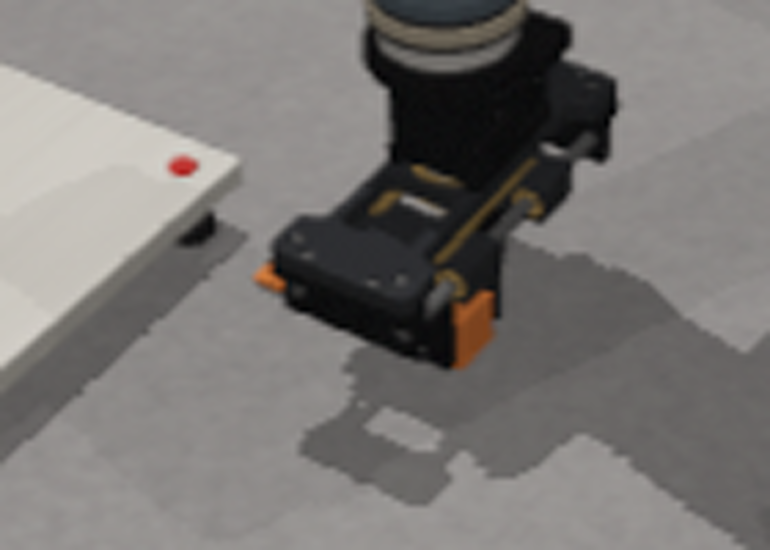

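The tip at (266,275) matches the predicted (266,274), and the short foot is at (197,228). It is still about 3 mm up, so I'll lower gently.

>>> jog_arm:
  moves:
    - [0,0,1.5,0,20]
    - [0,0,1.5,0,20]
    - [0,0,0,0,20]
    - [0,0,0,0,20]

```text
time: 9.37
ee_pos: [0.4683, 0.0408, 0.0762]
eef_rot: [-2.126, -2.313, 0.0]
contact_force: [0.2, -0.7, -2.1]
finger_gap: 0.0298
```

>>> jog_arm:
  moves:
    - [0,0,1,0,20]
    - [0,0,0,0,20]
    - [0,0,0,0,20]

```text
time: 9.62
ee_pos: [0.4684, 0.0408, 0.0752]
eef_rot: [2.126, 2.313, 0.0]
contact_force: [0.7, 0.2, -1.5]
finger_gap: 0.03
```

>>> jog_arm:
  moves:
    - [0,0,0.7,0,20]
    - [0,0,0,0,20]
    - [0,0,0,0,20]

```text
time: 9.87
ee_pos: [0.4683, 0.0408, 0.0752]
eef_rot: [2.126, 2.313, 0.0]
contact_force: [-0.9, -0.2, 5.3]
finger_gap: 0.0299
```

>>> jog_arm:
  moves:
    - [0,0,0.7,0,20]
    - [0,0,0,0,20]
    - [0,0,0,0,20]

```text
time: 10.12
ee_pos: [0.4684, 0.0408, 0.0752]
eef_rot: [2.125, 2.312, 0.001]
contact_force: [-1.1, 0.0, 12.6]
finger_gap: 0.0296
```

Contact at z 0.0752. I'll ease off the downward preload and slide toward the foot.

>>> jog_arm:
  moves:
    - [0,0,-1.4,0,20]
    - [0,0,0,0,20]
    - [-5,0,0,0,20]
    - [-5,0,0,0,20]
    - [-5,0,0,0,20]
    - [-5,0,0,0,20]
    - [-5,0,0,0,20]
    - [-5,0,0,0,20]
    - [-4,0,0,0,20]
    - [0,0,0,0,20]
    - [0,0,0,0,20]

```text
time: 11.03
ee_pos: [0.4715, 0.0061, 0.0752]
eef_rot: [2.126, 2.312, -0.0]
contact_force: [0.2, -1.7, 2.1]
finger_gap: 0.0299
```

Run:
```python
from h import *
st()
s=snap("scene","pics/t.png"); cv2.imwrite("pics/8.png",cv2.resize(s["color"][120:220,170:310,::-1],(770,550),interpolation=2))
```

```text
t 11.03 p [0.4715 0.0061 0.0752] xhead 1.6547 z [ 0.001 -0.001 -1.   ] F [ 0.16 -1.72  2.14] gap 0.0299 q6 -0.31
```

View pics/8.png

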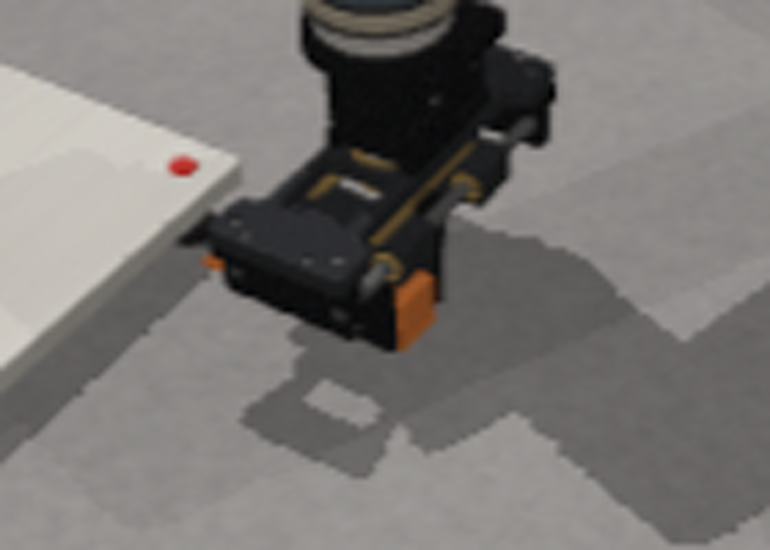

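The tip, at (210,262), is just at the foot's rim and in line. I'll continue with small increments.

>>> jog_arm:
  moves:
    - [-3,0,-0.3,0,20]
    - [-3,0,0,0,20]
    - [-3,0,0,0,20]
    - [-2,0,0,0,20]
    - [0,0,0,0,20]
    - [0,0,0,0,20]

```text
time: 11.58
ee_pos: [0.4721, -0.0042, 0.0755]
eef_rot: [-2.127, -2.312, 0.0]
contact_force: [-0.3, 0.5, -1.5]
finger_gap: 0.0299
```

>>> jog_arm:
  moves:
    - [-1.5,0,0,0,20]
    - [-1.5,0,0,0,20]
    - [0,0,0,0,20]
    - [0,0,0,0,20]

```text
time: 11.92
ee_pos: [0.4724, -0.0071, 0.0756]
eef_rot: [2.126, 2.313, 0.0]
contact_force: [-0.4, 0.3, -0.3]
finger_gap: 0.0301
```

>>> jog_arm:
  moves:
    - [-1.5,0,0,0,20]
    - [-1.5,0,0,0,20]
    - [0,0,0,0,20]
    - [0,0,0,0,20]

```text
time: 12.25
ee_pos: [0.4727, -0.0102, 0.0756]
eef_rot: [2.126, 2.312, 0.0]
contact_force: [-0.6, 0.9, -0.9]
finger_gap: 0.03
```

>>> jog_arm:
  moves:
    - [-1.5,0,0.4,0,20]
    - [-1.5,0,0,0,20]
    - [0,0,0,0,20]
    - [0,0,0,0,20]

```text
time: 12.58
ee_pos: [0.4728, -0.0132, 0.0752]
eef_rot: [2.126, 2.313, -0.0]
contact_force: [0.0, -0.1, 0.2]
finger_gap: 0.0299
```

>>> jog_arm:
  moves:
    - [-1,0,0,0,20]
    - [-1,0,0,0,20]
    - [0,0,0,0,20]
    - [0,0,0,0,20]

```text
time: 12.92
ee_pos: [0.473, -0.0151, 0.0752]
eef_rot: [2.126, 2.313, -0.0]
contact_force: [-0.7, -0.0, 1.9]
finger_gap: 0.03
```

>>> jog_arm:
  moves:
    - [-1,0,0,0,20]
    - [-1,0,0,0,20]
    - [0,0,0,0,20]
    - [0,0,0,0,20]

```text
time: 13.25
ee_pos: [0.4732, -0.0171, 0.0752]
eef_rot: [-2.126, -2.313, 0.0]
contact_force: [-0.1, 1.8, 2.4]
finger_gap: 0.0302
```

>>> jog_arm:
  moves:
    - [-1,0,0,0,20]
    - [-1,0,0,0,20]
    - [0,0,0,0,20]
    - [0,0,0,0,20]

```text
time: 13.58
ee_pos: [0.4733, -0.0191, 0.0752]
eef_rot: [-2.126, -2.313, 0.0]
contact_force: [-0.9, 1.5, 4.6]
finger_gap: 0.03
```

>>> jog_arm:
  moves:
    - [-1,0,-0.4,0,20]
    - [-1,0,0,0,20]
    - [0,0,0,0,20]
    - [0,0,0,0,20]

```text
time: 13.92
ee_pos: [0.4738, -0.0214, 0.0753]
eef_rot: [2.126, 2.312, 0.0]
contact_force: [1.1, -0.6, -1.6]
finger_gap: 0.0298
```

>>> jog_arm:
  moves:
    - [-1,0,0,0,20]
    - [-1,0,0,0,20]
    - [0,0,0,0,20]
    - [0,0,0,0,20]

```text
time: 14.25
ee_pos: [0.4735, -0.0228, 0.0754]
eef_rot: [-2.126, -2.312, 0.0]
contact_force: [0.1, 1.5, -1.4]
finger_gap: 0.0298
```

>>> jog_arm:
  moves:
    - [-1,0,0,0,20]
    - [-1,0,0,0,20]
    - [0,0,0,0,20]
    - [0,0,0,0,20]

```text
time: 14.58
ee_pos: [0.4731, -0.024, 0.0754]
eef_rot: [-2.125, -2.311, 0.0]
contact_force: [0.6, 7.1, -1.8]
finger_gap: 0.0297
```

>>> jog_arm:
  moves:
    - [-1,0,0,0,20]
    - [-1,0,0,0,20]
    - [0,0,0,0,20]
    - [0,0,0,0,20]

```text
time: 14.92
ee_pos: [0.4722, -0.025, 0.0754]
eef_rot: [-2.123, -2.309, 0.001]
contact_force: [-0.4, 9.9, -0.1]
finger_gap: 0.0299
```

Jammed, with the push at about 9.9 N. I'll release and rise straight up.

>>> jog_arm:
  moves:
    - [0,0,0,0,60]
    - [0,0,0,0,60]
    - [0,0,0,0,60]
    - [0,0,0,0,60]
    - [0,0,0,0,60]
    - [0,0,0,0,60]

```text
time: 15.42
ee_pos: [0.4742, -0.0273, 0.0756]
eef_rot: [2.126, 2.312, 0.0]
contact_force: [0.0, -0.7, -0.1]
finger_gap: 0.0576
```

>>> jog_arm:
  moves:
    - [2,0,-10,0,60]
    - [0,0,-20,0,60]
    - [0,0,-25,0,60]
    - [0,0,-30,0,60]
    - [0,0,-20,0,60]
    - [0,0,0,0,60]
    - [0,0,0,0,60]

```text
time: 16.0
ee_pos: [0.4744, -0.0251, 0.1821]
eef_rot: [2.124, 2.311, 0.002]
contact_force: [0.1, 0.1, -0.3]
finger_gap: 0.06
```

Run:
```python
from h import *
st()
s=snap("scene","pics/t.png"); cv2.imwrite("pics/9.png",cv2.resize(s["color"][110:210,160:300,::-1],(770,550),interpolation=2))
hsv=cv2.cvtColor(s["color"],cv2.COLOR_RGB2HSV)
m=cv2.inRange(hsv,(0,150,120),(5,255,255))|cv2.inRange(hsv,(172,150,120),(180,255,255))
M=cv2.moments(m);print("red",ray(s,(M["m10"]/M["m00"],M["m01"]/M["m00"]),.05))
```

```text
t 16.0 p [ 0.4744 -0.0251  0.1821] xhead 1.6549 z [ 0.003 -0.001 -1.   ] F [ 0.11  0.13 -0.35] gap 0.06 q6 -0.37
red [ 0.48151982 -0.12866039  0.05      ]
```

View pics/9.png

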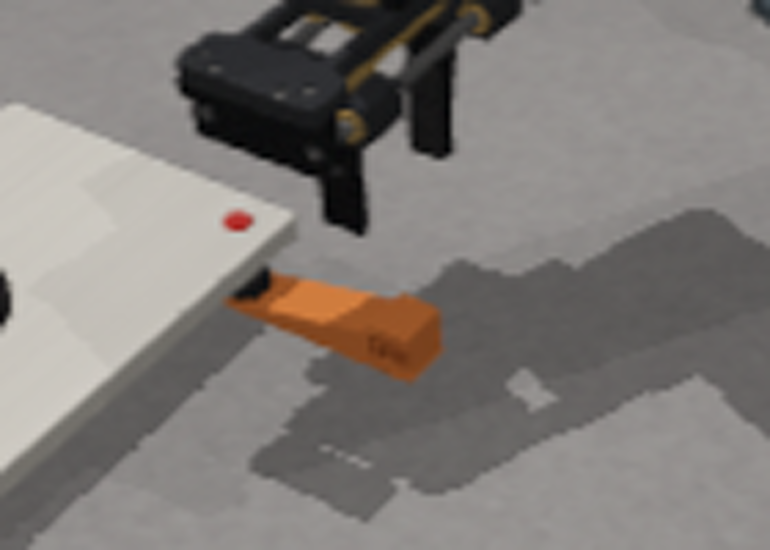

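The wedge sits squarely under the foot: tip under the plate at (235,300), block at (415,340). The dot, at (237,221) in the crop, has the same position as before to 0.1 mm. Next I close the fingers, move over the dot and press.

>>> jog_arm:
  moves:
    - [-15,0,0,0,0]
    - [-20,0,0,0,0]
    - [-20,0,0,0,0]
    - [-20,0,0,0,0]
    - [-20,-1,0,0,0]
    - [-8,0,0,0,0]
    - [0,0,0,0,0]
    - [0,0,15,0,0]
    - [0,0,15,0,0]
    - [0,0,12,0,0]
    - [0,0,8,0,0]
    - [0,0,4,0,0]
    - [0,0,0,0,0]
    - [0,0,0,0,0]

```text
time: 17.22
ee_pos: [0.4815, -0.1272, 0.1265]
eef_rot: [-2.125, -2.313, 0.0]
contact_force: [0.4, -0.2, 0.2]
finger_gap: 0.0006
```

Run:
```python
from h import *
st()
s=snap("scene","pics/t.png"); cv2.imwrite("pics/10.png",cv2.resize(s["color"][110:210,160:300,::-1],(770,550),interpolation=2))
```

```text
t 17.22 p [ 0.4815 -0.1272  0.1265] xhead 1.6553 z [-0.001  0.    -1.   ] F [ 0.43 -0.22  0.23] gap 0.0006 q6 -0.57
```

View pics/10.png

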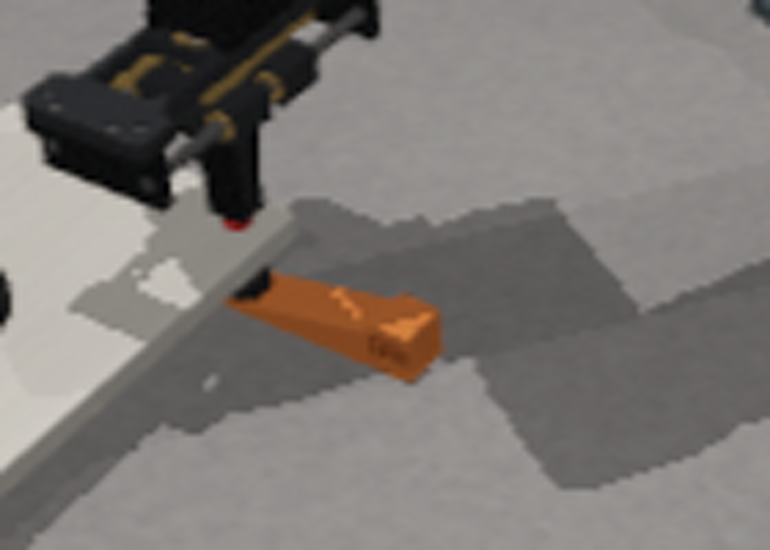

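The closed fingertips are over the dot at (237,222), about 6 mm up, and the wedge hasn't moved. I'll press down in small steps.

>>> jog_arm:
  moves:
    - [0,0,2,0,0]
    - [0,0,2,0,0]
    - [0,0,1,0,0]
    - [0,0,0,0,0]
    - [0,0,0,0,0]

```text
time: 17.68
ee_pos: [0.4815, -0.1277, 0.1216]
eef_rot: [2.126, 2.313, 0.0]
contact_force: [-0.9, 0.2, -0.4]
finger_gap: 0.0006
```

>>> jog_arm:
  moves:
    - [0,0,1,0,0]
    - [0,0,0,0,0]
    - [0,0,0,0,0]

```text
time: 17.93
ee_pos: [0.4815, -0.1278, 0.1205]
eef_rot: [-2.126, -2.313, 0.0]
contact_force: [0.4, -0.1, -0.2]
finger_gap: 0.0005
```

>>> jog_arm:
  moves:
    - [0,0,0.7,0,0]
    - [0,0,0,0,0]
    - [0,0,0,0,0]

```text
time: 18.18
ee_pos: [0.4816, -0.1278, 0.1201]
eef_rot: [2.126, 2.313, 0.0]
contact_force: [-0.4, 0.1, 3.8]
finger_gap: 0.0007
```

>>> jog_arm:
  moves:
    - [0,0,0.7,0,0]
    - [0,0,0,0,0]
    - [0,0,0,0,0]

```text
time: 18.43
ee_pos: [0.4816, -0.1277, 0.12]
eef_rot: [2.126, 2.312, 0.0]
contact_force: [-1.7, 0.3, 9.5]
finger_gap: 0.0005
```

>>> jog_arm:
  moves:
    - [0,0,0.4,0,0]
    - [0,0,0,0,0]
    - [0,0,0,0,0]
    - [0,0,0,0,0]
    - [0,0,0,0,0]

```text
time: 18.85
ee_pos: [0.4815, -0.1277, 0.12]
eef_rot: [2.125, 2.312, 0.0]
contact_force: [-1.4, 1.3, 13.0]
finger_gap: -0.0
```

At 13 N the corner gives 0.1 mm or less, so it doesn't rock. I'll back away now.

>>> jog_arm:
  moves:
    - [0,0,0,0,0]
    - [0,0,-2,0,0]
    - [0,0,-6,0,0]
    - [0,0,-15,0,0]
    - [0,0,-25,0,0]
    - [0,0,-30,0,0]
    - [0,0,-30,0,0]
    - [0,0,-30,0,0]
    - [20,0,-10,0,0]
    - [30,0,0,0,0]
    - [30,0,0,0,0]
    - [30,0,0,0,0]
    - [30,0,0,0,0]
    - [30,0,0,0,0]
    - [30,0,0,0,0]
    - [20,0,0,0,0]
    - [0,0,0,0,0]
    - [0,0,0,0,0]

```text
time: 20.35
ee_pos: [0.4627, 0.0923, 0.2668]
eef_rot: [2.123, 2.316, -0.001]
contact_force: [0.7, 0.0, -0.7]
finger_gap: 0.0004
```

Run:
```python
from h import *
st()
s=snap("scene","pics/t.png"); cv2.imwrite("pics/11.png",s["color"][:,:,::-1])
for n in("top","scene"):
    s=snap(n);hsv=cv2.cvtColor(s["color"],cv2.COLOR_RGB2HSV)
    m=cv2.inRange(hsv,(0,150,120),(5,255,255))|cv2.inRange(hsv,(172,150,120),(180,255,255))
    M=cv2.moments(m);print(n,"red",M["m00"] and ray(s,(M["m10"]/M["m00"],M["m01"]/M["m00"]),.05))
```

```text
t 20.35 p [0.4627 0.0923 0.2668] xhead 1.6576 z [-0. -0. -1.] F [ 0.67  0.01 -0.71] gap 0.0004 q6 -0.13
top red [ 0.48220616 -0.12697981  0.05      ]
scene red [ 0.48151982 -0.12866039  0.05      ]
```

View pics/11.png

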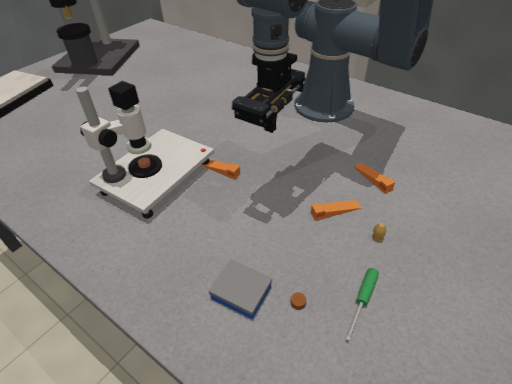

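The wedge is still under the dot's corner, with its block at (235,170). The plate and the other things are where they were, and the arm is clear.

```bash
python3 -c "
from h import *
print(workorder.hand_in())"
```

```text
the job is handed in; nothing more can be done
None
```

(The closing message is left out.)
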